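Tube and rod into the sloping V-cradle

ROBOT

A 6-joint arm with a two-finger parallel gripper is mounted at the origin on the work surface. World frame = base frame: x ahead of the robot, y to its left, z up, the work surface at z = 0. Lengths are in m, angles in rad, forces in N, time in s.
With the tool pointing down it reaches from about 0.4 to 0.825 m from the base axis. Payload 7 kg.
Tool frame: the origin (TCP) lies midway between the tips of the shut fingers; the grasp point (between the pads) lies 19 mm behind it; z points along the fingers, y is the line along which they close (so a half turn about z gives the same grasp; the last joint's range is limited). The gripper opens to 88 mm and grips with 3 to 60 N. Pads are 19 mm wide; open, the fingers measure 130 mm over their backs; the gripper's body (78 mm by 193 mm) begins 47 mm behind the grasp point.
Start: joints at [1.575, 0.359, 0.012, 0, -1.224, -0.288], TCP at [0.189, 0.648, 0.227] pointing down, gripper open.
Joint ranges: [-3.07, 3.07], [-1.43, 2.12], [-1.02, 1.25], [-3.03, 1.67], [-3.05, -0], [-3.03, 3.03]. Speed limits (rad/s): [2.39, 2.39, 3.01, 3.14, 3.14, 3.14].

INTERFACE

Orientations are given as a unit quaternion [w, x, y, z].
In Python, from rig import read_state, camera, close_job gives the robot as it stands.
- The arm moves only by the shell command python3 -m pendant 'ROWS' [FORCE]. ROWS is JSON, a list of rows, each a list of 7 numbers: the closure, from -1 (fully open) to 1 (shut), so that 0 is half open, then the shift along the tool's x, y, z in mm, then the turn, a rotation vector about the tool's x, y, z in rad. In form: [[grip, x, y, z, ax, ay, az], ...]. A call has 1 to 10 rows; each row is the pose to reach, as a shift and turn from the pose commanded when the call began, along the tool's axes at that moment; what a row does not reach only later rows make up. A row lasts 1/10 s, in which the tool goes at most 50 mm and 8.59 degrees, less where a joint would pass 70% of its speed; a pose out of reach is approached as far as the arm can. A call with a gripper value outside its range is refused whole. The fingers move at their own pace and stop on an object; FORCE is the grip in N (left out, the last holds). Time passes only in rows, so rows that repeat a pose let the fingers close. It gives the time, the measured TCP pose, the force, the opening and the grip force at its end, in the units of the state.
- read_state(): the state, without advancing time (a new reading comes with each control period).
- camera(name): name is "scene" or "top" or "wrist"; returns a dict with "img" (480x640x3 uint8, red, green, blue), "range_z" (480x640 float32, m along the optical axis (not along the pixel's ray), 0 where there is no reading), "vfov" (degrees; the focal length in pixels is half the picture's height over the tangent of half this angle, whatever the lens; pixels are square), "cx", "cy" (the principal point, pixels), "position" and "attitude" of the camera in the world; the wrist camera has in their place "hand_eye" (4x4, takes a point from camera to tool coordinates, whose origin is the TCP and whose axes are the flange's). Camera axes: x right, y down, z forward; pixel columns grow to the right and rows downward; lengths in m; the calibration is good to about 2 mm. The wrist camera is an equidistant fisheye: a pixel r from the principal point sees the ray r / f radians off the axis. A picture is of the moment at which its call begins: read the wrist's pose just before it.
- close_job(): hands the job in; it is judged then, once.
The state is a dict: "t": time; "joints": joint angles; "qvel": joint speeds; "tau": joint torques, N m; "position": TCP position; "ee_rot": TCP orientation; "wrist_force": force on the tool from outside, world axes, zero at the start; "ft_torque": the same for the moment, N m; "grip_width": finger opening in m; "grasp_force": force on a finger pad.
Only numpy, scipy, OpenCV 4.12 (cv2) and the standard library are available. Lean on these libraries where they do the work, as an engineer would, in place of code of your own. Each camera call takes 0.05 s, during which the arm holds its last target. There are 200 camera calls.

TASK

Take the steel tube and the beech rod from the stock rack and lay each in its own sloping groove of the V-cradle, the tube in the groove with the red stop and the rod in the groove with the blue stop, so that it lies fully down in both V-notches with its lower end resting against the brass button of the stop. The buttons are set to a different length each time, so feel for them gently, do not ram them or drop the pieces, leave everything else on the bench alone, and let go of both at the end.

Things in the scene. Friction and masses are not known exactly. Their poses are not given: they have to be found in the camera images.
- cradle: fixed V-cradle, base 215 x 225 x 18 mm; origin on the bench under its middle, x level, uphill along the grooves (about to the robot's left), y about towards the robot. Two notched rails, 18 mm thick, cross a slope rising 30 deg along x, 72 mm clear gap between them for fingers; 90-deg V-notches 22.6 mm deep at y = -55 (red) and +55 mm (blue)
- slope_mid (a point): mid-point between the four notches: on the level of the notch bottoms, halfway between the rails (rail mid-planes 45 mm up and down the slope). 100 mm above the bench, over the cradle's origin. Between the rails nothing stands for 25 mm below the notch bottoms, nothing above. Seated axis off the notch bottoms, square to the slope: tube 19.8, rod 25.5 mm
- red_stop: red end stop block, 34 mm wide, fixed at the low end of the farther (cradle -y) groove. Origin: mid-face, on the seated tube's axis line; x up the groove (30 deg, rising to the robot's left), y level, z square to slope. A screw with a 19 mm brass button tip sticks out of the face, tip at x = 16 to 40 mm: set anew each time, NOT in this pose; feel or look for it. The button gives 3 mm at under 0.7 N, then is solid
- blue_stop: blue end stop block, 34 mm wide, fixed at the low end of the nearer (cradle +y) groove. Origin: mid-face, on the seated rod's axis line; x up the groove (30 deg, rising to the robot's left), y level, z square to slope. A screw with a 19 mm brass button tip sticks out of the face, tip at x = 16 to 40 mm: set anew each time, NOT in this pose; feel or look for it. The button gives 3 mm at under 0.7 N, then is solid
- steel_tube: grey steel tube with dark ends, 28 mm diameter, 150 mm long, 0.18 to 0.33 kg, alike at both ends; origin at its centre, x along its axis (y and z roll with it). Starts lying level on the stock rack, free to roll a few mm
- beech_rod: light wooden rod, 36 mm diameter, 160 mm long, 0.09 to 0.17 kg, alike at both ends; origin at its centre, x along its axis (y and z roll with it). Starts lying level in the other bay of the stock rack
- rack: fixed low stock rack of dark wood, about 120 x 210 mm; origin on the bench under its middle, x along the stored pieces (about to the robot's left). Two slats 20 mm wide, 22 mm high, at x = -50 and +50 mm; on them small cleats, 12 mm high, either side of each bay. Bays at y = -55 and +55 mm, either may hold the tube. Between the slats the fingers can pass down to the bench beside a piece
- screwdriver: bystander, leave alone: blue-handled screwdriver, 170 mm, lying on the bench
- hammer: bystander, leave alone: hammer lying at the right side
- thermos: bystander, leave alone: black flask, 250 mm tall
- mug: bystander, leave alone: blue mug, 90 mm tall
- tape_roll: bystander, leave alone: yellow roll of tape lying flat, 100 mm across, 25 mm high
- glue: bystander, leave alone: white bottle, 170 mm tall
- offcut: bystander, leave alone: flat piece of light wood 50 x 150 x 25 mm
Mind the look-alikes: they are no part of the job. Leave any green or turquoise look-alike of the beech_rod alone.

How it is judged:
On the way:
1. the first of the two lies in its own groove against its stop (((contact force between steel_tube and red_stop above 0.03 N and y of steel_tube in the frame of red_stop between -0.0025 and 0.0025 m and z of steel_tube in the frame of red_stop between -0.0025 and 0.0025 m and angle between the x axis of steel_tube and the x axis of red_stop, either way round below 0.04 rad) or (contact force between beech_rod and blue_stop above 0.03 N and y of beech_rod in the frame of blue_stop between -0.0025 and 0.0025 m and z of beech_rod in the frame of blue_stop between -0.0025 and 0.0025 m and angle between the x axis of beech_rod and the x axis of blue_stop, either way round below 0.04 rad))), for 0.2 s.
At the end, for the whole second after the job is handed in: The steel tube lies in the red-stop groove and the beech rod in the blue-stop groove: each axis within 2.5 mm of its seated line (sideways and in height) and within 0.04 rad of it, its lower end touching the button of its stop (over 0.03 N), at rest and released (contact force between steel_tube and red_stop above 0.03 N and y of steel_tube in the frame of red_stop between -0.0025 and 0.0025 m and z of steel_tube in the frame of red_stop between -0.0025 and 0.0025 m and angle between the x axis of steel_tube and the x axis of red_stop, either way round below 0.04 rad and linear speed of each of steel_tube, beech_rod below 0.02 m/s and angular speed of each of steel_tube, beech_rod below 0.1 rad/s and contact force between each of steel_tube, beech_rod and the fingers below 0.05 N and contact force between beech_rod and blue_stop above 0.03 N and y of beech_rod in the frame of blue_stop between -0.0025 and 0.0025 m and z of beech_rod in the frame of blue_stop between -0.0025 and 0.0025 m and angle between the x axis of beech_rod and the x axis of blue_stop, either way round below 0.04 rad).
It fails at once if the steel tube rams its stop with over 25 N (contact force between steel_tube and red_stop above 25 N).
It fails at once if the beech rod rams its stop with over 25 N (contact force between beech_rod and blue_stop above 25 N).
It fails at once if the steel tube is dropped (faster than 0.5 m/s while not held) (linear speed of steel_tube above 0.5 m/s and contact force between steel_tube and the fingers below 0.1 N).
It fails at once if the beech rod is dropped (faster than 0.5 m/s while not held) (linear speed of beech_rod above 0.5 m/s and contact force between beech_rod and the fingers below 0.1 N).
It fails at once if a bystander is moved more than 20 mm (distance of any of screwdriver, hammer, thermos, mug, tape_roll, glue, offcut from where it was at the start of the episode above 0.02 m).
It also fails if it takes over 72 s, if anything falls off the work surface, if the arm or the gripper's body presses on something with over 40 N, if the wrist force passes 120 N, or if a joint passes its speed limit or range.

## Working session

There is one attempt and no reset: what is moved stays moved. The work goes in short steps, Python scripts to look and compute and a shell command to move; the robot and the scene stay as the last step left them, time stands still between calls to the robot, and variables do not carry over. Pictures are saved under pics/ and viewed, at most 10 in all, crops included, and the job is handed in when it is done.

```bash
ls; mkdir -p pics
cat > h.py <<'E'
import numpy as np,cv2
from rig import read_state,camera,close_job
from scipy.spatial.transform import Rotation as R
def q(w): return R.from_quat([w[1],w[2],w[3],w[0]])
def cloud(c):
    h,w=c['range_z'].shape; f=h/2/np.tan(np.radians(c['vfov'])/2)
    u,v=np.meshgrid(np.arange(w),np.arange(h)); z=c['range_z']
    P=np.stack([(u-c['cx'])/f*z,(v-c['cy'])/f*z,z],-1)
    a=np.array(c['attitude']); M=a if a.shape==(3,3) else q(a).as_matrix()
    return P@M.T+np.array(c['position'])
E
python3 - <<'E'
from h import *
print(read_state())
for n in ['scene','top']:
    c=camera(n); print({k:v for k,v in c.items() if k not in('img','range_z')})
    cv2.imwrite(f'pics/{n}0.png',c['img'][...,::-1]); np.savez(f'{n}.npz',P=cloud(c),img=c['img'])
E
```

```text
pics
{'t': 0.0, 'joints': array([ 1.57511968e+00,  3.59359569e-01,  1.11389325e-02, -3.09412251e-04,
       -1.22410826e+00, -2.88109019e-01]), 'qvel': array([-0.00120139,  0.00119232, -0.00095772,  0.00115162, -0.000306  ,
        0.00186338]), 'tau': array([-2.94898982e-04, -5.82719994e+01,  2.93051541e+01,  6.99695393e+00,
        6.97085430e-03, -1.56166111e-04]), 'position': array([0.1888921 , 0.64756599, 0.22568254]), 'ee_rot': array([ 7.79301529e-04,  9.89942339e-01, -1.41469282e-01, -3.22646477e-05]), 'wrist_force': array([-0.60497058, -0.20844466,  0.70069912]), 'ft_torque': array([-0.02737441, -0.02041464,  0.05443127]), 'grasp_force': 0.0, 'grip_width': 0.08767120996997711}
{'vfov': 56.78042989040065, 'cx': 320.13477324347724, 'cy': 243.26410873815482, 'position': array([1.00869829, 0.42417097, 1.05632626]), 'attitude': array([-0.11507027,  0.37194665,  0.87796941, -0.27853946])}
{'vfov': 53.565052541718444, 'cx': 315.70423380563227, 'cy': 239.9111550290576, 'position': array([ 0.35325184, -0.06011434,  1.30393585]), 'attitude': array([ 0.04492724, -0.70063875,  0.71082763, -0.04255547])}
```

View pics/top0.png

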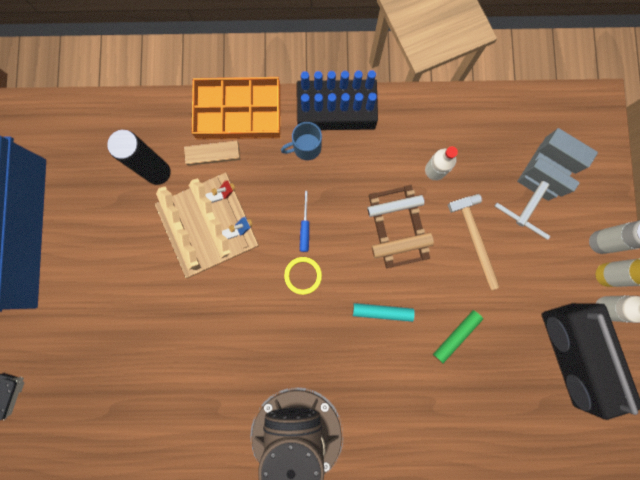

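View pics/scene0.png

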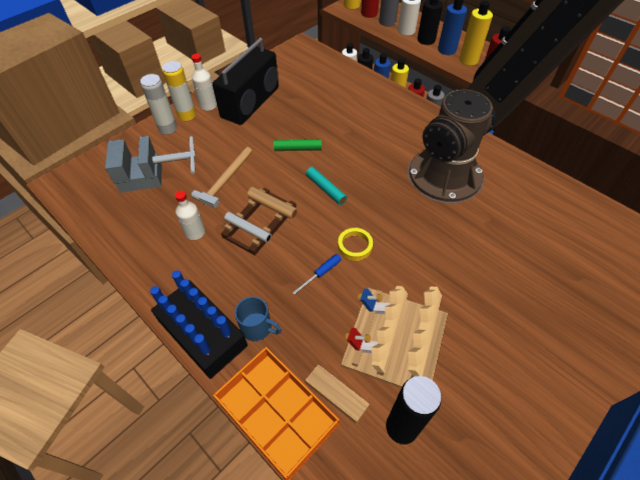

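The top view shows the tube at about (396,205) and the rod at (403,245) in the rack, and the cradle at (207,225) with its red stop at (222,190) and blue stop at (237,228). Things that could be mistaken for the pieces:
- **Rod:** turquoise bar (384,312), green bar (458,337), hammer handle (480,248), offcut (212,152).
- **Tube:** hammer head (465,202), vise bar (523,222).

I choose the grey tube and the natural wooden rod, both in the rack.

Run:
```python
from h import *
d=np.load('top.npz');P=d['P'];I=d['img']
vis=cv2.resize(I[160:285,140:440],None,fx=2.6,fy=2.6,interpolation=cv2.INTER_CUBIC)
cv2.imwrite('pics/crop.png',vis[...,::-1])
def fit(m,name):
    m=m.astype(np.uint8); n,l,s,_=cv2.connectedComponentsWithStats(m); k=1+np.argmax(s[1:,4]); M=l==k
    p=P[M]; r=cv2.minAreaRect(p[:,:2].astype(np.float32)); print(name,M.sum(),p[:,:2].mean(0).round(4),'zmed/max',np.percentile(p[:,2],[50,98]).round(4),r)
    c=p[:,:2]-p[:,:2].mean(0); _,_,V=np.linalg.svd(c,full_matrices=False); print('  ax',V[0])
w=np.zeros(I.shape[:2],bool); w[180:275,360:440]=1
h=P[...,2]
hi=w&(h>0.040)&(h<.09)
S=cv2.cvtColor(I,cv2.COLOR_RGB2HSV)
fit(hi&(S[...,1]<60),'tube'); fit(hi&(S[...,1]>70),'rod')
w2=np.zeros_like(w); w2[165:285,145:265]=1
fit(w2&(I[...,0]>120)&(I[...,1]<60)&(S[...,1]>150),'red'); fit(w2&(I[...,2]>110)&(I[...,0]<80)&(S[...,1]>130),'blue')
fit(w2&(h>0.012),'cradle')
```

```text
tube 522 [ 0.601  -0.2726] zmed/max [0.0475 0.0537] ((0.6016514897346497, -0.2731242775917053), (0.02715393342077732, 0.15072877705097198), 11.808550834655762)
  ax [ 0.20660422 -0.9784246 ]
rod 811 [ 0.493  -0.2858] zmed/max [0.0548 0.0612] ((0.49390655755996704, -0.2870333194732666), (0.035967178642749786, 0.1614898294210434), 11.801726341247559)
  ax [ 0.20408021 -0.97895417]
red 73 [0.646  0.1777] zmed/max [0.073  0.0811] ((0.6473075747489929, 0.18230803310871124), (0.029369225725531578, 0.027422873303294182), 25.868791580200195)
  ax [-0.99547523  0.09502144]
blue 86 [0.5446 0.13  ] zmed/max [0.0762 0.0839] ((0.44994020462036133, 0.0492539256811142), (0.2898586392402649, 0.03495960310101509), 41.644142150878906)
  ax [-0.72805977 -0.68551365]
cradle 6557 [0.5582 0.2363] zmed/max [0.0232 0.1384] ((0.47435709834098816, 0.1812577247619629), (0.47752201557159424, 0.2523500919342041), 35.50084686279297)
  ax [-0.78155817 -0.62383237]
```

View pics/crop.png

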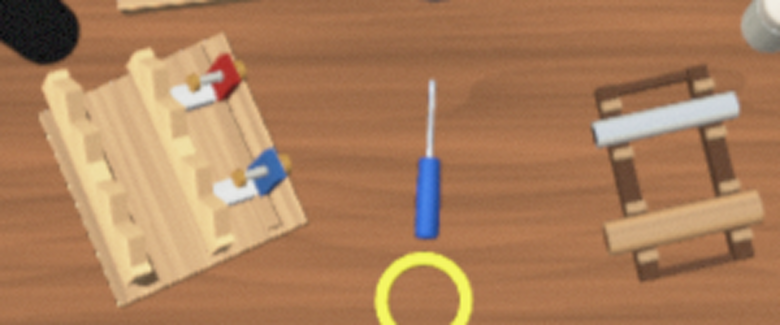

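The crop shows the bare grey tube at the top of the rack and the natural wooden rod at the bottom. Fitted sizes of 151x27 and 161x36 mm and top heights of 54 and 61 mm match the description. Next I fit the cradle.

Run:
```python
from h import *
d=np.load('top.npz');P=d['P'];I=d['img'];h=P[...,2]
w=np.zeros(h.shape,bool); w[170:282,150:262]=1
m=(w&(h>0.010)&(h<.16)).astype(np.uint8)
m=cv2.morphologyEx(m,cv2.MORPH_OPEN,np.ones((5,5)))
n,l,s,c=cv2.connectedComponentsWithStats(m); print(s)
M=l==l[225,215]
b=P[M&(h<.03)]; 
r=cv2.minAreaRect(b[:,:2].astype(np.float32)); print('base',r, np.median(b[:,2]), cv2.boxPoints(r))
th=np.radians(115)
for k,name in [((I[...,0].astype(int)-I[...,1]>90)&w&(h>.03)&(I[...,2]<70),'red'),((I[...,2].astype(int)-I[...,0]>70)&w&(h>.03),'blue')]:
    p=P[k]; print(name,k.sum(),np.median(p,0),p.min(0),p.max(0))
s=read_state();M=q(s['ee_rot']).as_matrix();print(M)
c=camera('wrist');print({k:v for k,v in c.items() if k not in('img','range_z')})
```

```text
[[     0      0    640    480 300468]
 [   150    170     19     14    238]
 [   156    174    101    102   6494]]
base ((0.5626646280288696, 0.24455299973487854), (0.22576956450939178, 0.21580630540847778), 23.734771728515625) 0.017733749677380617 [[0.41589642 0.29789305]
 [0.5027592  0.10033994]
 [0.70943284 0.19121295]
 [0.62257004 0.38876605]]
red 91 [0.64831017 0.17715363 0.07303049] [0.62943987 0.16450495 0.04132969] [0.66697904 0.19538416 0.08228815]
blue 98 [0.54502424 0.13174707 0.07614088] [ 0.35325184 -0.06011434  0.03791309] [0.56642646 0.14907512 1.30393585]
[[ 9.59966614e-01 -2.80114327e-01 -2.54270579e-04]
 [-2.80114395e-01 -9.59965532e-01 -1.44984697e-03]
 [ 1.62031915e-04  1.46302953e-03 -9.99998917e-01]]
{'vfov': 65.70646984690485, 'cx': 315.83158030085747, 'cy': 236.3247430768703, 'hand_eye': array([[ 1.87328790e-03, -9.55788291e-01, -2.94049711e-01,
         7.90076662e-02],
       [ 9.99998004e-01,  1.58625843e-03,  1.21461411e-03,
        -1.26972981e-03],
       [-6.94475108e-04, -2.94051400e-01,  9.55789355e-01,
        -1.58754858e-01],
       [ 0.00000000e+00,  0.00000000e+00,  0.00000000e+00,
         1.00000000e+00]])}
```

```bash
cat >> h.py <<'E'
def goal(pos,yaw,tilt=0):
    "tool down, tool x at yaw (deg), then turned about tool y by tilt deg -> row from the current pose"
    s=read_state(); M=q(s['ee_rot']); y=np.radians(yaw)
    x=np.array([np.cos(y),np.sin(y),0]); z=np.array([0,0,-1.]); T=R.from_matrix(np.stack([x,np.cross(z,x),z],1))*R.from_euler('y',tilt,degrees=True)
    print('pos',s['position'].round(4),'row',(M.inv().apply(np.array(pos)-s['position'])*1000).round(1),(M.inv()*T).as_rotvec().round(3))
def wcloud():
    s=read_state(); c=camera('wrist'); h,w=c['range_z'].shape; f=h/2/np.tan(np.radians(c['vfov'])/2)
    u,v=np.meshgrid(np.arange(w),np.arange(h)); a=(u-c['cx'])/f; b=(v-c['cy'])/f; r=np.hypot(a,b)+1e-9
    z=c['range_z']; k=np.tan(r)/r*z; P=np.stack([a*k,b*k,z],-1); H=c['hand_eye']
    P=P@H[:3,:3].T+H[:3,3]; return q(s['ee_rot']).apply(P.reshape(-1,3)).reshape(P.shape)+s['position'],c['img']
E
python3 -c "
from h import *
goal([.563,.245,.33],-66.27)"
```

```text
pos [0.1889 0.6476 0.2258] row [ 471.9  281.9 -103.8] [ 0.001 -0.001  0.873]
```

```bash
python3 -m pendant '[[-1,80,50,-104,0,0,0.15],[-1,472,282,-104,0,0,0.873],[-1,472,282,-104,0,0,0.873],[-1,472,282,-104,0,0,0.873],[-1,472,282,-104,0,0,0.873],[-1,472,282,-104,0,0,0.873],[-1,472,282,-104,0,0,0.873],[-1,472,282,-104,0,0,0.873],[-1,472,282,-104,0,0,0.873],[-1,472,282,-104,0,0,0.873]]'; python3 -c "
from h import *
goal([.563,.245,.33],-66.27)"
```

```text
t: 1.15
position: [0.5164, 0.2946, 0.3218]
ee_rot: [-0.0, 0.837, -0.547, -0.0]
wrist_force: [-0.1, 1.1, 0.3]
grip_width: 0.0878
grasp_force: 0.0
pos [0.5164 0.2946 0.3218] row [ 64.1 -22.7  -8.2] [-0.  0.  0.]
```

```bash
python3 -m pendant '[[-1,64,-23,-8,0,0,0],[-1,64,-23,-8,0,0,0],[-1,64,-23,-8,0,0,0],[-1,64,-23,-8,0,0,0],[-1,64,-23,-8,0,0,0]]'
python3 - <<'E'
from h import *
P,I=wcloud(); np.savez('w1.npz',P=P,img=I); cv2.imwrite('pics/w1.png',I[...,::-1])
h=P[...,2]; print(read_state()['qvel'].round(3))
O=np.array([.5627,.2446]); t=np.radians(113.73); X=np.array([np.cos(t),np.sin(t)]);Y=np.array([-X[1],X[0]])
a=(P[...,:2]-O)@X; b=(P[...,:2]-O)@Y
near=(abs(a)<.125)&(abs(b)<.13)
m=near&(h>.012)&(h<.024); r=cv2.minAreaRect(P[m][:,:2].astype(np.float32)); print('base',r,np.median(h[m]))
# height profile vs b on rails
for s in (-1,1):
    xr=s*.045*np.cos(np.pi/6)
    for yc in(-.055,.055):
        out=[]
        for side in(-1,1):
            # points on notch flanks on the slope-plane: n-height relative to notch-bottom plane
            along=a*np.cos(np.pi/6)+(h-.1)*.5; n=(h-.1)*np.cos(np.pi/6)-a*.5
            k=near&(abs(along-s*.045)<.006)&(side*(b-yc)>.004)&(side*(b-yc)<.019)&(n>-.002)&(n<.024)
            if k.sum()>8:
                f=np.polyfit(n[k],b[k],1); out.append((k.sum(),f.round(4)))
        print(s,yc,out)
E
```

```text
t: 1.65
position: [0.5617, 0.2476, 0.3292]
ee_rot: [0.0, 0.838, -0.546, -0.0]
wrist_force: [0.2, -0.1, -1.7]
grip_width: 0.0878
grasp_force: 0.0
[ 0.004 -0.003  0.003  0.002  0.001  0.002]
base ((0.5621124505996704, 0.24442851543426514), (0.22608795762062073, 0.21454496681690216), 24.145118713378906) 0.01859092971479792
-1 -0.055 [(np.int64(74), array([-0.9901, -0.0596])), (np.int64(60), array([ 0.9539, -0.0498]))]
-1 0.055 [(np.int64(56), array([-0.9501,  0.0503])), (np.int64(79), array([1.0006, 0.0597]))]
1 -0.055 [(np.int64(84), array([-0.9354, -0.0597])), (np.int64(67), array([ 0.9617, -0.0494]))]
1 0.055 [(np.int64(70), array([-1.0118,  0.0508])), (np.int64(92), array([1.0035, 0.0597]))]
```

View pics/w1.png

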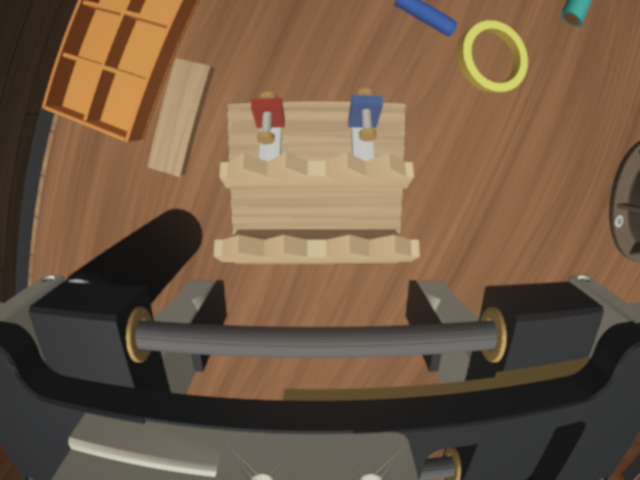

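The wrist image shows the cradle centred, with the red stop at (267,110), the blue stop at (365,110), and button tips at about (265,137) and (368,134). The notch centres agree at y = ±55 mm. The flanks imply a 5 mm offset in height, so I check the rail tops and tips.

Run:
```python
from h import *
for f in('w1','top'):
    d=np.load(f+'.npz');P=d['P'];I=d['img'];h=P[...,2]
    O=np.array([.5627,.2446]); t=np.radians(114 if f=='w1' else 113.73); X=np.array([np.cos(t),np.sin(t)]);Y=np.array([-X[1],X[0]])
    a=(P[...,:2]-O)@X; b=(P[...,:2]-O)@Y
    al=a*np.cos(np.pi/6)+(h-.1)*.5; n=(h-.1)*np.cos(np.pi/6)-a*.5
    near=(abs(a)<.13)&(h>.05)&(h<.2)
    k=near&(n>.01)&(n<.035)&(abs(abs(b)-.055)>.025)&(abs(b)<.11)
    for s in(-1,1):
        kk=k&(s*al>.02)&(s*al<.07); print(f,'rail',s,kk.sum(),'n med',np.median(n[kk]).round(4),np.percentile(n[kk],[5,95]).round(4),'along',np.percentile(al[kk],[2,10,50,90,98]).round(4),'z',np.median(h[kk]).round(4))
    print(np.ptp(a[(h>.012)&(h<.024)&(abs(b)<.1)&(abs(a)<.125)]))
    base=(h>.012)&(h<.024)&(abs(b)<.1)&(abs(a)<.13);print('base a',np.percentile(a[base],[.5,99.5]),'b',)
    for yc in(-.055,.055):
        k=(abs(b-yc)<.006)&(n>.005)&(n<.045)&(al<-.06)&(al>-.16)
        print(yc,np.c_[al[k],n[k],b[k],h[k]][np.argsort(al[k])].round(4)[::6].tolist())
```

```text
w1 rail -1 310 n med 0.0126 [0.0103 0.0154] along [-0.0436 -0.0418 -0.0343 -0.0272 -0.0261] z 0.094
w1 rail 1 364 n med 0.0128 [0.0103 0.0157] along [0.0461 0.0475 0.0549 0.0623 0.0637] z 0.1386
0.21471288043777442
base a [-0.10619399  0.10630906] b
-0.055 [[-0.1183, 0.0248, -0.0548, 0.0623], [-0.1173, 0.0259, -0.0512, 0.0638], [-0.1166, 0.0249, -0.0501, 0.0633], [-0.1156, 0.0265, -0.0522, 0.0652], [-0.1147, 0.0259, -0.0556, 0.0651], [-0.1142, 0.0248, -0.0579, 0.0644], [-0.1134, 0.024, -0.0603, 0.0641], [-0.1131, 0.0242, -0.0546, 0.0644], [-0.1126, 0.0245, -0.05, 0.0649], [-0.1123, 0.0232, -0.0524, 0.0639], [-0.1066, 0.0299, -0.0591, 0.0726], [-0.1059, 0.0305, -0.0512, 0.0735], [-0.105, 0.0298, -0.0512, 0.0733], [-0.1042, 0.031, -0.0533, 0.0747], [-0.1034, 0.03, -0.05, 0.0743], [-0.1024, 0.0319, -0.0564, 0.0764], [-0.1019, 0.031, -0.0609, 0.0759], [-0.1011, 0.0298, -0.0543, 0.0753], [-0.1004, 0.0306, -0.0509, 0.0763], [-0.0995, 0.0299, -0.0498, 0.0761], [-0.0987, 0.0311, -0.0507, 0.0776], [-0.0982, 0.0299, -0.0508, 0.0769], [-0.0975, 0.0314, -0.0572, 0.0784], [-0.0968, 0.0301, -0.052
[... 6120 characters left out ...]
0.065, 0.0202, -0.0589, 0.085], [-0.0625, 0.024, -0.049, 0.0895], [-0.0609, 0.0159, -0.0531, 0.0833]]
0.055 [[-0.1216, 0.0257, 0.0569, 0.0615], [-0.1159, 0.0319, 0.0575, 0.0697], [-0.1134, 0.0338, 0.0546, 0.0726], [-0.1052, 0.0367, 0.0503, 0.0792], [-0.1001, 0.0346, 0.0566, 0.0799], [-0.0977, 0.0294, 0.0597, 0.0766], [-0.0959, 0.0213, 0.0502, 0.0705], [-0.0952, 0.013, 0.0586, 0.0637], [-0.0936, 0.0081, 0.0592, 0.0602], [-0.0876, 0.0236, 0.0602, 0.0767], [-0.0835, 0.0261, 0.0541, 0.0809], [-0.0791, 0.0251, 0.0581, 0.0822], [-0.0756, 0.0245, 0.0597, 0.0834], [-0.0688, 0.0281, 0.0589, 0.0899], [-0.0652, 0.028, 0.0606, 0.0917], [-0.0629, 0.0127, 0.0513, 0.0795], [-0.0617, 0.027, 0.0562, 0.0925]]
```

Rail mid-planes, notch flanks and button heights all agree. Slope_mid is at about (0.558, 0.255, 0.100), cradle yaw 114°, and both button tips are about 70 mm downhill of it. Next I check clearances to the glue and thermos.

Run:
```python
from h import *
d=np.load('top.npz');P=d['P'];h=P[...,2]
T=np.array([.6015,-.273]);u=np.array([.2055,-.979]);v=np.array([u[1],-u[0]])
for nm,sl in (('glue',np.s_[140:190,420:470]),('thermos',np.s_[120:190,100:175]),('hammer',np.s_[190:295,440:500])):
    p=P[sl].reshape(-1,3);p=p[(p[:,2]>.02)&(p[:,2]<.4)];t=p[p[:,2]>.7*p[:,2].max()]
    print(nm,p[:,2].max(),'top',t.mean(0),np.percentile(p,[2,98],axis=0).round(3).tolist(),'along tube',np.percentile((p[:,:2]-T)@u,[1,99]).round(3),'across',np.percentile((p[:,:2]-T)@v,[1,99]).round(3))
goal([.6015,-.273,.2],-78.2)
```

```text
glue 0.1745745949958981 top [ 0.70569038 -0.39017348  0.15143247] [[0.68, -0.414, 0.026], [0.73, -0.364, 0.172]] along tube [0.11  0.161] across [-0.105 -0.051]
thermos 0.25595823019554187 top [0.70754813 0.37645232 0.23575304] [[0.678, 0.348, 0.031], [0.742, 0.412, 0.253]] along tube [-0.65  -0.584] across [-0.275 -0.163]
hammer 0.08019886138182009 top [ 0.59180377 -0.53487534  0.07351105] [[0.381, -0.537, 0.02], [0.627, -0.431, 0.071]] along tube [0.151 0.256] across [0.017 0.271]
pos [0.5616 0.2478 0.3293] row [492.6 173.5 129.3] [0.    0.    0.209]
```

```bash
python3 -m pendant '[[-1,493,174,129,0,0,0.209],[-1,493,174,129,0,0,0.209],[-1,493,174,129,0,0,0.209],[-1,493,174,129,0,0,0.209],[-1,493,174,129,0,0,0.209],[-1,493,174,129,0,0,0.209],[-1,493,174,129,0,0,0.209],[-1,493,174,129,0,0,0.209],[-1,493,174,129,0,0,0.209],[-1,493,174,129,0,0,0.209]]'; python3 -c "
from h import *
goal([.6015,-.273,.2],-78.2)"
```

```text
t: 2.7
position: [0.5987, -0.2377, 0.2095]
ee_rot: [-0.0, 0.776, -0.63, 0.0]
wrist_force: [1.1, -0.5, 0.5]
grip_width: 0.0876
grasp_force: 0.0
pos [ 0.5987 -0.2377  0.2095] row [35.1  4.6  9.5] [-0.001 -0.     0.001]
```

```bash
python3 -m pendant '[[-1,35,5,10,0,0,0],[-1,35,5,10,0,0,0],[-1,35,5,10,0,0,0],[-1,35,5,10,0,0,0]]'
python3 - <<'E'
from h import *
P,I=wcloud(); np.savez('w2.npz',P=P,img=I); cv2.imwrite('pics/w2.png',I[...,::-1]); h=P[...,2]
for nm,T,L,r in (('tube',(.6015,-.273),.15,.014),('rod',(.4935,-.2865),.16,.018)):
    p=P.reshape(-1,3); u=np.array([.2055,-.979]);v=np.array([u[1],-u[0]]); d=p[:,:2]-np.array(T)
    k=(abs(d@u)<.1)&(abs(d@v)<.022)&(p[:,2]>.034+(.012 if nm=='rod' else .006))&(p[:,2]<.07)
    q_=p[k]; rr=cv2.minAreaRect(q_[:,:2].astype(np.float32)); print(nm,k.sum(),rr,np.percentile(q_[:,2],[50,95,99]).round(4))
goal([.6015,-.273,.2],-78.2)
E
```

```text
t: 3.1
position: [0.6012, -0.2711, 0.2001]
ee_rot: [-0.0, 0.776, -0.63, 0.0]
wrist_force: [0.0, 0.7, 0.6]
grip_width: 0.0881
grasp_force: 0.0
tube 5068 ((0.60182785987854, -0.27323752641677856), (0.02733498439192772, 0.15006718039512634), 12.036280632019043) [0.0487 0.051  0.0516]
rod 5153 ((0.4967384338378906, -0.299083948135376), (0.03549717739224434, 0.13477589190006256), 12.064264297485352) [0.0564 0.059  0.0596]
pos [ 0.6013 -0.2709  0.2004] row [2.1 0.2 0.4] [-0.001 -0.     0.001]
```

View pics/w2.png

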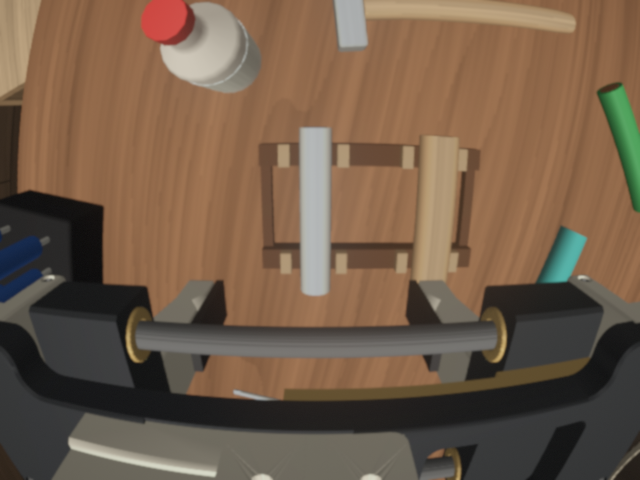

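The wrist view shows the tube midway between the fingers, centred at about (315,210), with the rod at (437,210). Its position agrees with the top camera to within 0.5 mm. I descend and grip.

```bash
python3 -m pendant '[[-1,2,0,50,0,0,0],[-1,2,0,100,0,0,0],[-1,2,0,140,0,0,0],[-1,2,0,165,0,0,0],[-1,2,0,180,0,0,0],[-1,2,0,183,0,0,0],[-1,2,0,183,0,0,0],[-1,2,0,183,0,0,0]]' && python3 -m pendant '[[1,0,0,0,0,0,0],[1,0,0,0,0,0,0],[1,0,0,0,0,0,0],[1,0,0,0,0,0,0],[1,0,0,0,0,0,0],[1,0,0,0,0,0,0],[1,0,0,0,0,0,0],[1,0,0,0,0,0,0]]' 25
```

```text
t: 3.95
position: [0.6026, -0.2743, 0.0186]
ee_rot: [-0.001, 0.776, -0.631, 0.001]
wrist_force: [-0.2, -0.2, -0.1]
grip_width: 0.0878
grasp_force: 0.0
t: 4.75
position: [0.6013, -0.2744, 0.0167]
ee_rot: [-0.0, 0.776, -0.631, 0.0]
wrist_force: [1.2, 0.0, 0.1]
grip_width: 0.0296
grasp_force: 0.1
```

```bash
python3 -m pendant '[[1,0,0,0,0,0,0],[1,0,0,0,0,0,0],[1,0,0,0,0,0,0],[1,0,0,-10,0,0,0],[1,0,0,-30,0,0,0],[1,0,0,-70,0,0,0],[1,0,0,-120,0,0,0],[1,0,0,-170,0,0,0],[1,0,0,-200,0,0,0],[1,0,0,-200,0,0,0]]' 25
python3 - <<'E'
from h import *
M=np.array([.5578,.2548,.1]);t=np.radians(113.9);X=np.array([np.cos(t),np.sin(t),0]);Y=np.array([-X[1],X[0],0]);Z=np.array([0,0,1])
U=.866*X+.5*Z;N=.866*Z-.5*X
g=M-.055*Y+.015*U+(.0198+.05)*N   # centre of tube, 50 above seat, 10 uphill of stop
print(g,N,U)
goal(g-.019*N,113.9-180,-30)
goal(g-.019*N+np.array([0,0,.1]),113.9-180,-30)
E
```

```text
t: 5.75
position: [0.6032, -0.2752, 0.2234]
ee_rot: [-0.002, 0.776, -0.631, 0.004]
wrist_force: [-0.1, -0.9, -2.0]
grip_width: 0.0276
grasp_force: 25.0
[0.61696062 0.25705148 0.1679468 ] [ 0.20257079 -0.45712698  0.866     ] [-0.35085261  0.79174393  0.5       ]
pos [ 0.6032 -0.2752  0.2234] row [-527.8 -119.5   70.6] [-0.063 -0.527 -0.205]
pos [ 0.6032 -0.2752  0.2234] row [-527.4 -120.3  -29.4] [-0.063 -0.527 -0.205]
```

```bash
python3 -m pendant '[[1,-527,-120,-29,-0.063,-0.527,-0.205],[1,-527,-120,-29,-0.063,-0.527,-0.205],[1,-527,-120,-29,-0.063,-0.527,-0.205],[1,-527,-120,-29,-0.063,-0.527,-0.205],[1,-527,-120,-29,-0.063,-0.527,-0.205],[1,-527,-120,-29,-0.063,-0.527,-0.205],[1,-527,-120,-29,-0.063,-0.527,-0.205],[1,-527,-120,-29,-0.063,-0.527,-0.205],[1,-527,-120,-29,-0.063,-0.527,-0.205],[1,-527,-120,-29,-0.063,-0.527,-0.205]]'
cat >> h.py <<'E'
M0=np.array([.5578,.2548,.1]);_t=np.radians(113.9);X=np.array([np.cos(_t),np.sin(_t),0]);Y=np.array([-X[1],X[0],0]);Z=np.array([0,0,1])
U=.866*X+.5*Z;N=.866*Z-.5*X
def cg(y,u,n,dz=0): goal(M0+y*Y+u*U+(n-.019)*N+dz*Z,113.9-180,-30)
E
python3 -c "
from h import *
cg(-.055,.015,.0698,.1)
cg(-.055,.015,.0698,.03)"
```

```text
t: 6.75
position: [0.6096, 0.2266, 0.2429]
ee_rot: [-0.139, 0.808, -0.527, -0.222]
wrist_force: [1.0, -0.6, -1.8]
grip_width: 0.0276
grasp_force: 25.0
pos [0.6096 0.2266 0.2429] row [-34.1 -19.    9.8] [ 0.008  0.006 -0.005]
pos [0.6096 0.2266 0.2429] row [  1.3 -19.6  70.2] [ 0.008  0.006 -0.005]
```

```bash
python3 -m pendant '[[1,-34,-20,10,0.008,0.006,-0.005],[1,-34,-20,10,0.008,0.006,-0.005],[1,0,-20,50,0.008,0.006,-0.005],[1,1,-20,70,0.008,0.006,-0.005],[1,1,-20,70,0.008,0.006,-0.005],[1,1,-20,70,0.008,0.006,-0.005]]'
python3 - <<'E'
from h import *
cg(-.055,.015,.0398)
P,I=wcloud(); cv2.imwrite('pics/w3.png',I[...,::-1])
r=P-M0; n=r@N; u=r@U; b=r@Y
k=(abs(b+.055)<.02)&(n>.065)&(n<.1)&(abs(u)<.13)&(abs(u)>.02)
f=np.polyfit(u[k],b[k],1); print(k.sum(),np.percentile(u[k],[1,99]),'slope b/u',f)
top=k&(abs(b-np.median(b[k]))<.005); print('n top',np.polyfit(u[top],n[top],1),np.median(b[k]))
E
```

```text
t: 7.35
position: [0.6145, 0.2639, 0.1824]
ee_rot: [-0.141, 0.81, -0.527, -0.217]
wrist_force: [-0.0, -0.4, -1.6]
grip_width: 0.0274
grasp_force: 25.0
pos [0.6145 0.2639 0.1824] row [13.5  0.5 57.9] [-0.001 -0.     0.001]
396 [-0.04551722  0.05451739] slope b/u [-0.00213921 -0.0557757 ]
n top [-29.86316421  -1.25861812] -0.05753845404879725
```

View pics/w3.png

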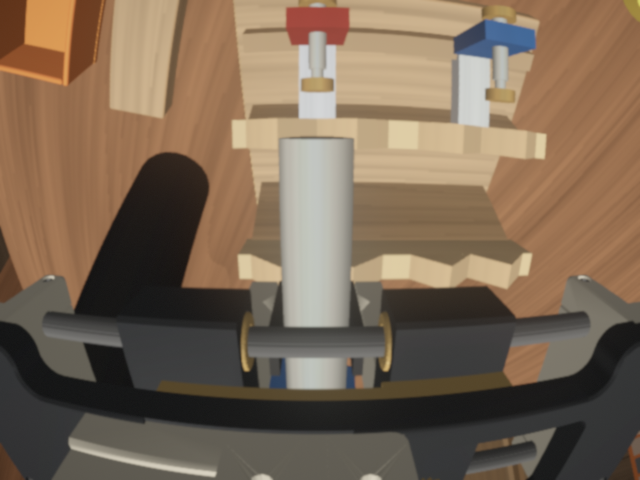

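The wrist view shows the tube's end at (316,140), in line with the red stop's button at (316,84) and over its notch. I lower it.

```bash
python3 -m pendant '[[1,13,0,40,0,0,0],[1,13,0,58,0,0,0],[1,13,0,64,0,0,0],[1,13,0,69,0,0,0],[1,13,0,73,0,0,0],[1,13,0,75,0,0,0],[1,13,0,75,0,0,0],[1,13,0,75,0,0,0]]'; python3 -c "
from h import *
cg(-.055,.015,.0198)
for i in range(1):
    s=read_state(); print([ (s['wrist_force']@a).round(2) for a in (U,Y,N)],s['ft_torque'])"
```

```text
t: 8.2
position: [0.6044, 0.2883, 0.1116]
ee_rot: [-0.142, 0.81, -0.526, -0.216]
wrist_force: [-0.2, 0.0, -2.7]
grip_width: 0.0275
grasp_force: 25.0
pos [0.6044 0.2883 0.1116] row [1.  1.2 3.4] [-0.003 -0.     0.002]
[np.float64(-1.3), np.float64(0.15), np.float64(-2.4)] [-1.89699195 -0.86058822 -0.01578265]
```

Not touching yet, so I go on by 1 mm per row.

```bash
python3 -m pendant '[[1,0,0,1,0,0,0],[1,0,0,2,0,0,0],[1,0,0,3,0,0,0],[1,0,0,3,0,0,0]]'; python3 -c "
from h import *
cg(-.055,.015,.0198)
s=read_state(); print([ (s['wrist_force']@a).round(2) for a in (U,Y,N)],s['ft_torque'])"
```

```text
t: 8.6
position: [0.6038, 0.289, 0.1098]
ee_rot: [-0.142, 0.81, -0.526, -0.216]
wrist_force: [-1.7, -4.8, 6.5]
grip_width: 0.0273
grasp_force: 25.0
pos [0.6038 0.289  0.1098] row [0.8 0.9 1.3] [-0.003 -0.001  0.002]
[np.float64(0.03), np.float64(3.44), np.float64(7.44)] [-1.92387466  0.2892904   0.54282539]
```

```bash
python3 -m pendant '[[1,0,0.8,0,0,0,0],[1,2,0.8,0,0,0,0],[1,4,0.8,0,0,0,0],[1,5,0.8,0,0,0,0],[1,6,0.8,0,0,0,0],[1,7,0.8,0,0,0,0],[1,8,0.8,0,0,0,0],[1,8,0.8,0,0,0,0]]'; python3 -c "
from h import *
cg(-.055,.0045,.0198)
s=read_state(); print([ (s['wrist_force']@a).round(2) for a in (U,Y,N)],s['ft_torque'])"
```

```text
t: 9.4
position: [0.6053, 0.284, 0.1061]
ee_rot: [-0.143, 0.81, -0.526, -0.217]
wrist_force: [-3.0, -0.8, 9.8]
grip_width: 0.0275
grasp_force: 25.0
pos [0.6053 0.284  0.1061] row [5.  0.3 0.7] [-0.003  0.002  0.002]
[np.float64(5.31), np.float64(3.04), np.float64(8.26)] [-0.00990002  1.13570868  0.48800814]
```

```bash
python3 -m pendant '[[1,0,0.3,-0.8,0,0,0],[1,0,0.3,-1.2,0,0,0],[1,0,0.3,-1.2,0,0,0]]'; python3 -c "
from h import *
cg(-.055,.0045,.0198)
s=read_state(); print([ (s['wrist_force']@a).round(2) for a in (U,Y,N)],s['ft_torque'])"; python3 -m pendant '[[1,1,0,0,0,0,0],[1,2,0,0,0,0,0],[1,2,0,0,0,0,0]]';python3 -c "
from h import *
cg(-.055,.0045,.0198)
s=read_state(); print([ (s['wrist_force']@a).round(2) for a in (U,Y,N)],s['ft_torque'])"
```

```text
t: 9.7
position: [0.6058, 0.2826, 0.1054]
ee_rot: [-0.142, 0.81, -0.527, -0.216]
wrist_force: [0.9, 1.0, 0.8]
grip_width: 0.0271
grasp_force: 25.0
pos [0.6058 0.2826 0.1054] row [3.4 0.2 0.9] [-0.003  0.     0.001]
[np.float64(0.87), np.float64(-1.21), np.float64(0.45)] [-1.14526694 -0.72560349 -0.22237348]
t: 10.0
position: [0.6066, 0.2808, 0.1043]
ee_rot: [-0.142, 0.81, -0.527, -0.216]
wrist_force: [2.3, 1.0, -0.9]
grip_width: 0.0275
grasp_force: 25.0
pos [0.6066 0.2808 0.1043] row [1.1 0.1 0.9] [-0.003  0.     0.001]
[np.float64(-0.49), np.float64(-2.5), np.float64(-0.74)] [-1.20137685 -1.28900014 -0.40592476]
```

```bash
F='from h import *
cg(-.055,.0045,.0198)
s=read_state(); print([ (s["wrist_force"]@a).round(2) for a in (U,Y,N)],s["ft_torque"])'; echo "$F">f.py; python3 -m pendant '[[1,1,0,0,0,0,0],[1,2,0,0,0,0,0],[1,2,0,0,0,0,0]]';python3 f.py;  python3 -m pendant '[[1,1,0,0,0,0,0],[1,2,0,0,0,0,0],[1,2,0,0,0,0,0]]';python3 f.py
```

```text
t: 10.3
position: [0.6072, 0.2792, 0.1034]
ee_rot: [-0.142, 0.81, -0.527, -0.216]
wrist_force: [2.6, 0.4, 0.4]
grip_width: 0.0273
grasp_force: 25.0
pos [0.6072 0.2792 0.1034] row [-0.8  0.   1. ] [-0.002 -0.     0.001]
[np.float64(-0.43), np.float64(-2.54), np.float64(0.69)] [-1.19637988 -1.48583562 -0.50632702]
t: 10.6
position: [0.6078, 0.2777, 0.1025]
ee_rot: [-0.142, 0.81, -0.527, -0.216]
wrist_force: [2.1, 1.8, 0.1]
grip_width: 0.0272
grasp_force: 25.0
pos [0.6078 0.2777 0.1025] row [-2.7 -0.   1. ] [-0.002  0.     0.001]
[np.float64(0.76), np.float64(-2.65), np.float64(-0.27)] [-0.94594721 -1.48828139 -0.5369692 ]
```

```bash
python3 -m pendant '[[1,0.5,0,0,0,0,0],[1,1,0,0,0,0,0],[1,1,0,0,0,0,0]]';python3 f.py;  python3 -m pendant '[[1,0.5,0,0,0,0,0],[1,1,0,0,0,0,0],[1,1,0,0,0,0,0]]';python3 f.py
```

```text
t: 10.9
position: [0.6081, 0.2769, 0.102]
ee_rot: [-0.142, 0.81, -0.527, -0.216]
wrist_force: [3.0, 1.2, 0.8]
grip_width: 0.0276
grasp_force: 25.0
pos [0.6081 0.2769 0.102 ] row [-3.6 -0.1  1. ] [-0.002  0.     0.001]
[np.float64(0.34), np.float64(-3.22), np.float64(0.78)] [-0.56538553 -1.44953213 -0.61963621]
t: 11.2
position: [0.6083, 0.2765, 0.1017]
ee_rot: [-0.142, 0.81, -0.526, -0.216]
wrist_force: [1.9, 5.1, 3.3]
grip_width: 0.0272
grasp_force: 25.0
pos [0.6083 0.2765 0.1017] row [-4.1 -0.   1. ] [-0.002  0.001  0.002]
[np.float64(5.01), np.float64(-3.75), np.float64(0.91)] [ 0.33878166 -0.97886006 -0.60971282]
```

Solid contact is felt (U rises from 0 to 5 N after about 3 mm of spring). I ease off, seat it down lightly and open.

```bash
python3 -m pendant '[[1,-0.4,-0.5,0.5,0,0,0],[1,-0.4,-0.5,1,0,0,0],[1,-0.4,-0.5,1,0,0,0]]';python3 f.py;  python3 -m pendant '[[1,0,0,0,0,0,0],[1,0,0,0,0,0,0],[0.6,0,0,0,0,0,0],[0.5,0,0,0,0,0,0],[0.3,0,0,0,0,0,0],[0.3,0,0,0,0,0,0],[0.3,0,0,0,0,0,0],[0.3,0,0,0,0,0,0]]' 4;python3 f.py
```

```text
t: 11.5
position: [0.6084, 0.2767, 0.1015]
ee_rot: [-0.142, 0.81, -0.526, -0.216]
wrist_force: [0.2, 0.5, 6.8]
grip_width: 0.0271
grasp_force: 25.0
pos [0.6084 0.2767 0.1015] row [-4.2  0.1  0.8] [-0.002 -0.     0.002]
[np.float64(3.74), np.float64(-0.34), np.float64(5.73)] [-0.04719411 -0.20812027 -0.19925051]
t: 12.3
position: [0.608, 0.2768, 0.1002]
ee_rot: [-0.142, 0.81, -0.527, -0.217]
wrist_force: [0.3, -0.5, 0.3]
grip_width: 0.0309
grasp_force: 0.0
pos [0.608  0.2768 0.1002] row [-4.6 -0.2 -0.5] [-0.001  0.     0.001]
[np.float64(-0.37), np.float64(-0.04), np.float64(0.51)] [-1.5229517  -0.66962318  0.00859423]
```

```bash
python3 -m pendant '[[-0.3,0,0,0,0,0,0],[-0.3,0,0,0,0,0,0],[-0.3,0,0,0,0,0,0],[-0.3,0,0,-10,0,0,0],[-0.3,0,0,-40,0,0,0],[-0.3,0,0,-80,0,0,0],[-1,0,0,-130,0,0,0],[-1,0,0,-130,0,0,0],[-1,0,0,-130,0,0,0]]'
cat > chk.py <<'E'
from h import *
import sys
P,I=wcloud(); cv2.imwrite('pics/%s.png'%sys.argv[1],I[...,::-1])
r=P-M0; n=r@N; u=r@U; b=r@Y
for nm,y,R_,s in (('tube',-.055,.014,.0198),('rod',.055,.018,.0255)):
    k=(abs(b-y)<.9*R_)&(n>s+.3*R_)&(n<s+R_+.012)&(u>-.09)&(u<.1)
    if k.sum()<300: continue
    B,Nn,u_=b[k],n[k],u[k]
    from scipy.optimize import least_squares
    g=least_squares(lambda p:np.hypot(B-p[0]-p[1]*u_,Nn-p[2]-p[3]*u_)-R_,[y,0,s,0],loss='soft_l1',f_scale=.001).x
    print(nm,k.sum(),'u',np.percentile(u_,[.5,99.5]).round(4),'b0 %.4f slope %.4f n0 %.4f slope %.4f'%tuple(g))
E
python3 chk.py w4; python3 -c "
from h import *
goal([.4935,-.2865,.22],-78.2)"
```

```text
t: 13.2
position: [0.6356, 0.2167, 0.2157]
ee_rot: [-0.144, 0.81, -0.527, -0.215]
wrist_force: [-0.2, -0.2, -0.3]
grip_width: 0.0757
grasp_force: 0.0
tube 6873 u [-0.0876  0.0754] b0 -0.0549 slope -0.0003 n0 0.0206 slope 0.0036
pos [0.6346 0.2171 0.214 ] row [ 345.9  332.7 -208. ] [0.052 0.522 0.206]
```

View pics/w4.png

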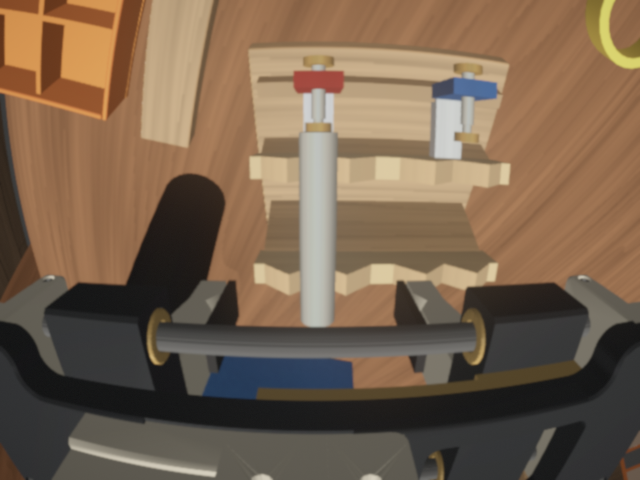

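The tube lies in the red groove with its end against the brass button at (318,128). The fit gives sideways -54.9 mm and slopes of at most 0.004. Now I go for the rod.

```bash
python3 -m pendant '[[-1,346,333,-208,0.052,0.522,0.206],[-1,346,333,-208,0.052,0.522,0.206],[-1,346,333,-208,0.052,0.522,0.206],[-1,346,333,-208,0.052,0.522,0.206],[-1,346,333,-208,0.052,0.522,0.206],[-1,346,333,-208,0.052,0.522,0.206],[-1,346,333,-208,0.052,0.522,0.206],[-1,346,333,-208,0.052,0.522,0.206],[-1,346,333,-208,0.052,0.522,0.206],[-1,346,333,-208,0.052,0.522,0.206]]'; python3 -c "
from h import *
goal([.4935,-.2865,.2],-78.2)"
```

```text
t: 14.25
position: [0.4985, -0.2651, 0.2186]
ee_rot: [0.001, 0.777, -0.63, -0.001]
wrist_force: [0.9, -0.3, -0.2]
grip_width: 0.0877
grasp_force: 0.0
pos [ 0.4985 -0.2651  0.2186] row [19.9  9.3 18.6] [0.002 0.001 0.002]
```

```bash
python3 -m pendant '[[-1,20,9,18,0,0,0],[-1,20,9,18,0,0,0],[-1,20,9,18,0,0,0],[-1,20,9,18,0,0,0]]'
python3 - <<'E'
from h import *
P,I=wcloud(); p=P.reshape(-1,3); T=(.4935,-.2865)
u=np.array([.2055,-.979]);v=np.array([u[1],-u[0]]); d=p[:,:2]-np.array(T)
k=(abs(d@u)<.1)&(abs(d@v)<.022)&(p[:,2]>.046)&(p[:,2]<.07)
rr=cv2.minAreaRect(p[k][:,:2].astype(np.float32)); print(k.sum(),rr,np.percentile(p[k][:,2],[50,99]).round(4))
goal([*rr[0],.021],-90+rr[2])
E
```

```text
t: 14.65
position: [0.4954, -0.2847, 0.2013]
ee_rot: [0.0, 0.777, -0.63, -0.0]
wrist_force: [-0.2, 0.3, 1.0]
grip_width: 0.0877
grasp_force: 0.0
6974 ((0.49360743165016174, -0.2863452434539795), (0.03534445911645889, 0.1604129821062088), 12.143022537231445) [0.0564 0.0596]
pos [ 0.4957 -0.2845  0.2016] row [  1.3   2.3 180.6] [ 0.001 -0.    -0.003]
```

```bash
python3 -m pendant '[[-1,1,2,50,0,0,0],[-1,1,2,100,0,0,0],[-1,1,2,140,0,0,0],[-1,1,2,165,0,0,0],[-1,1,2,177,0,0,0],[-1,1,2,180,0,0,0],[-1,1,2,180,0,0,0],[-1,1,2,180,0,0,0]]' && python3 -m pendant '[[1,0,0,0,0,0,0],[1,0,0,0,0,0,0],[1,0,0,0,0,0,0],[1,0,0,0,0,0,0],[1,0,0,0,0,0,0],[1,0,0,0,0,0,0],[1,0,0,0,0,0,0],[1,0,0,0,0,0,0],[1,0,0,0,0,0,0],[1,0,0,0,0,0,0]]' 20 && python3 -m pendant '[[1,0,0,0,0,0,0],[1,0,0,-10,0,0,0],[1,0,0,-30,0,0,0],[1,0,0,-70,0,0,0],[1,0,0,-120,0,0,0],[1,0,0,-170,0,0,0],[1,0,0,-210,0,0,0],[1,0,0,-210,0,0,0]]' 20; python3 -c "
from h import *
cg(.055,.022,.0455,.1)"
```

```text
t: 15.5
position: [0.4946, -0.2869, 0.023]
ee_rot: [-0.0, 0.777, -0.63, 0.001]
wrist_force: [0.5, -0.7, -0.2]
grip_width: 0.0877
grasp_force: 0.0
t: 16.5
position: [0.4933, -0.2868, 0.0213]
ee_rot: [0.0, 0.776, -0.63, -0.0]
wrist_force: [1.1, 0.0, -0.8]
grip_width: 0.0355
grasp_force: 20.0
t: 17.3
position: [0.4961, -0.288, 0.239]
ee_rot: [-0.002, 0.777, -0.63, 0.005]
wrist_force: [0.4, 0.4, -1.7]
grip_width: 0.0356
grasp_force: 20.0
pos [ 0.4961 -0.288   0.239 ] row [-512.7 -117.4    2.9] [-0.063 -0.529 -0.202]
```

```bash
python3 -m pendant '[[1,-513,-117,3,-0.063,-0.529,-0.202],[1,-513,-117,3,-0.063,-0.529,-0.202],[1,-513,-117,3,-0.063,-0.529,-0.202],[1,-513,-117,3,-0.063,-0.529,-0.202],[1,-513,-117,3,-0.063,-0.529,-0.202],[1,-513,-117,3,-0.063,-0.529,-0.202],[1,-513,-117,3,-0.063,-0.529,-0.202],[1,-513,-117,3,-0.063,-0.529,-0.202],[1,-513,-117,3,-0.063,-0.529,-0.202],[1,-513,-117,3,-0.063,-0.529,-0.202]]';  python3 -c "
from h import *
cg(.055,.022,.0455,.1)
cg(.055,.022,.0755)"
```

```text
t: 18.3
position: [0.5013, 0.215, 0.2287]
ee_rot: [-0.14, 0.808, -0.527, -0.222]
wrist_force: [0.9, -0.3, -0.9]
grip_width: 0.0355
grasp_force: 20.0
pos [0.5013 0.215  0.2287] row [-19.4 -12.7   5.2] [ 0.007  0.008 -0.005]
pos [0.5013 0.215  0.2287] row [ 31.1 -13.4  61.4] [ 0.007  0.008 -0.005]
```

```bash
python3 -m pendant '[[1,-10,-13,5,0.007,0.008,-0.005],[1,10,-13,30,0.007,0.008,-0.005],[1,31,-13,61,0.007,0.008,-0.005],[1,31,-13,61,0.007,0.008,-0.005],[1,31,-13,61,0.007,0.008,-0.005]]'; sed -i 's/cg(.*/cg(.055,.0095,.0255)/' f.py; python3 f.py; python3 chk.py w5
```

```text
t: 18.8
position: [0.5116, 0.2215, 0.1602]
ee_rot: [-0.141, 0.809, -0.527, -0.217]
wrist_force: [0.9, -0.8, 0.3]
grip_width: 0.0357
grasp_force: 20.0
pos [0.5116 0.2215 0.1602] row [10.4 -0.8 51.5] [ 0.001 -0.    -0.001]
[np.float64(-0.83), np.float64(-0.5), np.float64(0.83)] [-1.57434149 -0.86690271 -0.00706763]
tube 7027 u [-0.088   0.0317] b0 -0.0550 slope 0.0019 n0 0.0205 slope 0.0067
rod 580 u [-0.0897 -0.0707] b0 0.0878 slope 0.4400 n0 0.0302 slope 0.1778
```

View pics/w5.png

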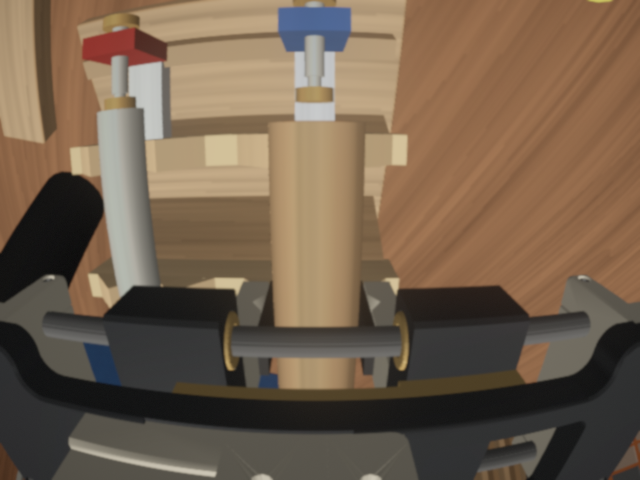

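The tube is still seated. The rod's end at (316,125) is in line with the blue button at (314,94), with an uphill gap. I lower it.

```bash
python3 -m pendant '[[1,-1,-0.5,25,0,0,0],[1,-1,-0.5,38,0,0,0],[1,-1,-0.5,43,0,0,0],[1,-1,-0.5,46,0,0,0],[1,-1,-0.5,48,0,0,0],[1,-1,-0.5,49,0,0,0],[1,-1,-0.5,49,0,0,0],[1,-1,-0.5,49,0,0,0]]';python3 f.py;  python3 -m pendant '[[1,0,0,1,0,0,0],[1,0,0,1.5,0,0,0],[1,0,0,1.5,0,0,0]]';python3 f.py
```

```text
t: 19.65
position: [0.5021, 0.2453, 0.1184]
ee_rot: [-0.142, 0.81, -0.527, -0.217]
wrist_force: [0.1, -0.3, -1.5]
grip_width: 0.0351
grasp_force: 20.0
pos [0.5021 0.2453 0.1184] row [11.7  0.2  2.5] [-0.001  0.     0.   ]
[np.float64(-0.99), np.float64(0.04), np.float64(-1.16)] [-1.67838372 -0.78340827  0.01218481]
t: 19.95
position: [0.5018, 0.2459, 0.1173]
ee_rot: [-0.142, 0.81, -0.527, -0.217]
wrist_force: [-0.7, -2.8, 4.8]
grip_width: 0.0352
grasp_force: 20.0
pos [0.5018 0.2459 0.1173] row [11.7  0.2  1.2] [-0.001 -0.     0.   ]
[np.float64(0.45), np.float64(1.8), np.float64(5.26)] [-1.59458789 -0.22669586  0.21629527]
```

Seated contact. I ease the normal force and slide down the slope.

```bash
python3 -m pendant '[[1,0,0.3,-0.6,0,0,0],[1,2,0.3,-0.6,0,0,0],[1,4,0.3,-0.6,0,0,0],[1,6,0.3,-0.6,0,0,0],[1,8,0.3,-0.6,0,0,0],[1,9,0.3,-0.6,0,0,0],[1,9,0.3,-0.6,0,0,0]]';python3 f.py;  python3 -m pendant '[[1,1,0,0,0,0,0],[1,2,0,0,0,0,0],[1,2,0,0,0,0,0]]';python3 f.py; python3 -m pendant '[[1,0.7,0,0,0,0,0],[1,1.5,0,0,0,0,0],[1,1.5,0,0,0,0,0]]';python3 f.py
```

```text
t: 20.65
position: [0.505, 0.2385, 0.1127]
ee_rot: [-0.142, 0.81, -0.527, -0.217]
wrist_force: [2.4, 0.4, 0.9]
grip_width: 0.0356
grasp_force: 20.0
pos [0.505  0.2385 0.1127] row [2.5 0.1 1.3] [-0.001  0.    -0.   ]
[np.float64(-0.06), np.float64(-2.4), np.float64(1.12)] [-1.15436057 -1.5241213  -0.46085542]
t: 20.95
position: [0.5056, 0.237, 0.1119]
ee_rot: [-0.142, 0.81, -0.527, -0.217]
wrist_force: [3.2, 1.4, 1.7]
grip_width: 0.0354
grasp_force: 20.0
pos [0.5056 0.237  0.1119] row [0.7 0.  1.4] [-0.001  0.     0.   ]
[np.float64(0.85), np.float64(-3.51), np.float64(1.5)] [-0.74838503 -1.50241442 -0.59109538]
t: 21.25
position: [0.506, 0.2359, 0.1112]
ee_rot: [-0.142, 0.81, -0.527, -0.217]
wrist_force: [4.0, 2.0, 2.5]
grip_width: 0.0358
grasp_force: 20.0
pos [0.506  0.2359 0.1112] row [-0.7 -0.   1.3] [-0.001  0.     0.   ]
[np.float64(1.5), np.float64(-4.47), np.float64(2.08)] [-0.33069585 -1.47457926 -0.61960673]
```

```bash
python3 -m pendant '[[1,0.5,-0.6,0,0,0,0],[1,1,-0.6,0,0,0,0],[1,1,-0.6,0,0,0,0]]';python3 f.py;  python3 -m pendant '[[1,0.5,0,0,0,0,0],[1,1,0,0,0,0,0],[1,1,0,0,0,0,0]]';python3 f.py
```

```text
t: 21.55
position: [0.5064, 0.2353, 0.1106]
ee_rot: [-0.141, 0.81, -0.527, -0.217]
wrist_force: [0.5, 2.2, 4.8]
grip_width: 0.0356
grasp_force: 20.0
pos [0.5064 0.2353 0.1106] row [-1.6  0.1  1.2] [ 0.     0.001 -0.   ]
[np.float64(4.03), np.float64(-1.32), np.float64(3.27)] [-0.15712942 -0.7073318  -0.29829081]
t: 21.85
position: [0.5068, 0.2345, 0.1101]
ee_rot: [-0.141, 0.81, -0.527, -0.217]
wrist_force: [1.1, 2.5, 5.3]
grip_width: 0.0358
grasp_force: 20.0
pos [0.5068 0.2345 0.1101] row [-2.7  0.1  1.2] [ 0.  0. -0.]
[np.float64(4.22), np.float64(-2.04), np.float64(3.68)] [-0.14259447 -0.56361425 -0.24335632]
```

```bash
python3 -m pendant '[[1,0.5,-0.3,-0.3,0,0,0],[1,1,-0.3,-0.3,0,0,0],[1,1,-0.3,-0.3,0,0,0]]';python3 f.py;  python3 -m pendant '[[1,0.5,0,0,0,0,0],[1,1,0,0,0,0,0],[1,1,0,0,0,0,0]]';python3 f.py
```

```text
t: 22.15
position: [0.5071, 0.2337, 0.1096]
ee_rot: [-0.141, 0.809, -0.527, -0.217]
wrist_force: [0.1, 2.5, 3.9]
grip_width: 0.0358
grasp_force: 20.0
pos [0.5071 0.2337 0.1096] row [-3.6  0.1  1.2] [ 0.001  0.001 -0.   ]
[np.float64(3.92), np.float64(-1.06), np.float64(2.28)] [-0.15602504 -0.15859617 -0.03509791]
t: 22.45
position: [0.5073, 0.2334, 0.1095]
ee_rot: [-0.141, 0.809, -0.527, -0.218]
wrist_force: [-2.9, 3.6, 5.8]
grip_width: 0.0355
grasp_force: 20.0
pos [0.5073 0.2334 0.1095] row [-4.   0.1  1.3] [ 0.001  0.002 -0.   ]
[np.float64(6.78), np.float64(1.21), np.float64(2.75)] [0.71125731 0.52286879 0.00111399]
```

Solid contact, at the same depth as the red one. I ease off, seat and release.

```bash
python3 -m pendant '[[1,-0.5,0,0.4,0,0,0],[1,-0.5,0,0.7,0,0,0],[1,-0.5,0,0.7,0,0,0]]';python3 f.py;  python3 -m pendant '[[1,0,0,0,0,0,0],[1,0,0,0,0,0,0],[0.4,0,0,0,0,0,0],[0.3,0,0,0,0,0,0],[0.1,0,0,0,0,0,0],[0.1,0,0,0,0,0,0],[0.1,0,0,0,0,0,0],[0.1,0,0,0,0,0,0]]' 4;python3 f.py; python3 -m pendant '[[-0.3,0,0,0,0,0,0],[-0.3,0,0,0,0,0,0],[-0.3,0,0,0,0,0,0],[-0.3,0,0,-10,0,0,0],[-0.3,0,0,-40,0,0,0],[-0.3,0,0,-80,0,0,0],[-0.3,0,0,-130,0,0,0],[-0.3,0,0,-130,0,0,0],[-0.3,0,0,-130,0,0,0]]'; python3 chk.py w6
```

```text
t: 22.75
position: [0.5073, 0.2335, 0.1094]
ee_rot: [-0.141, 0.81, -0.527, -0.217]
wrist_force: [-2.6, -0.1, 8.9]
grip_width: 0.0356
grasp_force: 20.0
pos [0.5073 0.2335 0.1094] row [-4.   0.1  1.2] [0.001 0.001 0.   ]
[np.float64(5.3), np.float64(2.39), np.float64(7.25)] [0.19107217 0.59823617 0.24211235]
t: 23.55
position: [0.5076, 0.2334, 0.1086]
ee_rot: [-0.141, 0.81, -0.527, -0.217]
wrist_force: [0.0, 0.4, 0.6]
grip_width: 0.0398
grasp_force: 0.0
pos [0.5076 0.2334 0.1086] row [-4.6  0.4  0.6] [ 0.  0. -0.]
[np.float64(0.61), np.float64(-0.18), np.float64(0.29)] [-1.48085468 -0.70459726  0.01041036]
t: 24.45
position: [0.5349, 0.1735, 0.2233]
ee_rot: [-0.143, 0.81, -0.527, -0.216]
wrist_force: [0.7, -0.0, -1.0]
grip_width: 0.0573
grasp_force: 0.0
tube 4807 u [-0.088  0.063] b0 -0.0548 slope -0.0003 n0 0.0204 slope 0.0044
rod 9057 u [-0.0816  0.0796] b0 0.0552 slope -0.0003 n0 0.0261 slope 0.0018
```

View pics/w6.png

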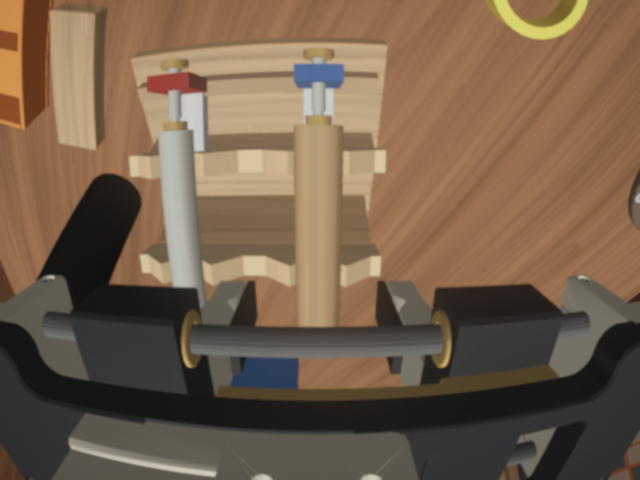

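Both pieces lie in their own grooves, parallel to them, with ends on the brass buttons at (175,127) and (318,121), and the fingers are clear. I hand the job in.

```bash
python3 -c "
from h import *
print(close_job())"
```

```text
the job is handed in; nothing more can be done
None
```

The job is handed in, though the rig gave no verdict: the final wrist-camera check showed the steel tube in the red-stop groove and the beech rod in the blue-stop groove, both fully down, ends on the brass buttons and released, after about 25 s.

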